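Centre the ball finial on its spraying stand

ROBOT

A 6-joint arm with a two-finger parallel gripper is mounted at the origin on a cart in front of the work surface, level with it; the furniture and walls round the work are solid. World frame = base frame: x ahead of the robot, y to its left, z up, the work surface at z = 0. Lengths are in mm, angles in rad, forces in N, time in s.
With the tool pointing down it reaches from about 350 to 875 mm from the base axis. Payload 4.2 kg.
Tool frame: the origin (TCP) lies at the very end of the fingers, on their centre line; the grasp point (between the pads) lies 19 mm behind it; z points along the fingers, y is the line along which they close (so a half turn about z gives the same grasp; the last joint's range is limited). The gripper opens to 85 mm and grips with 20 to 120 N. Pads are 22 mm wide; open, the fingers measure 114 mm over their backs; the gripper's body (76 mm by 85 mm) begins 54 mm behind the grasp point. The pads swing forward as they close: fully open they stand 13 mm farther back than shut.
Start: joints at [-0.85, 0.385, 0.008, 0, -1.194, -0.259], TCP at [278.486, -559.504, 231.312] pointing down, gripper open.
Joint ranges: [-3.14, 3.14], [-1.21, 2.06], [-1.07, 1.41], [-3.16, 2.05], [-2.99, -0.16], [-3.1, 3.1]. Speed limits (rad/s): [2.79, 2.79, 3.14, 3.14, 3.14, 3.14].

INTERFACE

Orientations are given as a unit quaternion [x, y, z, w].
In Python, from bench import arm gives the robot as it stands. The module is installed in compiled form; this text tells all that it offers.
- The arm moves only by the tool drive_tool, never from a script. Its argument "targets" is a list of rows, each a list of 5 numbers: the closure, from -1 (fully open) to 1 (shut), then the shift along the tool's x, y, z in mm, then the turn about the tool's z in degrees. In form: [[grip, tx, ty, tz, roll], ...]. A call has 1 to 12 rows; each row is the pose to reach, as a shift and turn from the pose commanded when the call began, along the tool's axes at that moment; what a row does not reach only later rows make up. A row lasts 1/10 s, in which the tool goes at most 50 mm and 8.59 degrees, less where a joint would pass 70% of its speed; a pose out of reach is approached as far as the arm can. A call with a gripper value outside its range is refused whole. The fingers move at their own pace and stop on an object; the grip force is fixed at half the most. Time passes only in rows, so rows that repeat a pose let the fingers close. It gives the time, the measured TCP pose, the force, the opening and the grip force at its end, in the units of the state.
- arm.read_state(): the state, without advancing time (a new reading comes with each control period).
- arm.get_image(name): name is "side" or "top" or "wrist"; returns the picture (384x512x3 uint8, blue, green, red); there is no depth.
- arm.camera_params(name): a dict with "fov_y" (degrees; the focal length in pixels is half the picture's height over the tangent of half this angle, whatever the lens; pixels are square), "cx", "cy" (the principal point, pixels), "rvec" (rotation vector, rad) and "tvec" (3), from world to camera coordinates, as OpenCV has them; the wrist camera has in their place "tool_from_camera" (4x4, takes a point from camera to tool coordinates, whose origin is the TCP and whose axes are the flange's). Camera axes: x right, y down, z forward; pixel columns grow to the right and rows downward; lengths in mm; the calibration is good to about 2 mm. A picture is of the moment at which its call begins: read the wrist's pose just before it. camera_params takes no time and is no camera call.
- arm.job_done(): hands the job in; it is judged then, once.
The state is a dict: "clock": time; "joints": joint angles; "joint_vel": joint speeds; "joint_efforts": joint torques, N m; "position": TCP position; "ee_rot": TCP orientation; "contact_force": force on the tool from outside, world axes, zero at the start; "wrist_torque": the same for the moment, N m; "gripper_width": finger opening in mm; "grasp_force": force on a finger pad.
Only numpy, scipy, OpenCV 4.12 (cv2) and the standard library are available. Lean on these libraries where they do the work, as an engineer would, in place of code of your own. Each camera call takes 0.05 s, during which the arm holds its last target. There are 200 camera calls.

TASK

Two small wooden finials stand on small round spraying stands, ready for painting. The one with the round ball on top stands well off the middle of its stand: push it to the middle with light taps of the fingertips, so that its foot lies wholly inside the ring engraved there, and leave it standing upright on its own. Do not knock it over or off, press hard on it, or pick it up, and leave the other finial and the rest of the bench as they are.

Things in the scene. Friction and masses are not known exactly. Their poses are not given: they have to be found in the camera images.
- ball_finial: turned wooden finial with a ball on top, loose, 80 g, 67 mm tall, top-heavy: 24 mm bearing face, round foot 36 mm in diameter from 4 to 15 mm up (widest part, the place to push), 15 mm waist, 31 mm ball centred 45 mm up, small tip. Pushed at the foot it slides, at the ball it tips over. Origin: centre of its underside, z up its axis, yaw means nothing
- stand_a_top (a point): centre of the flat top (80 mm above the bench) of the fixed stand that carries the ball finial: aluminium disc, 90 mm in diameter, 10 mm thick, on a dark column; a dark ring, 44 mm inside, is engraved flush round the centre. The ball finial starts 17 to 23 mm off centre, in any direction. Both stands are alike and may be in either place
- acorn_finial: the other turned wooden finial, like the first but with a pointed acorn instead of a ball, loose, 80 g, 68 mm tall, foot 36 mm in diameter. It stands already in the middle of its own stand; leave it alone. Origin: centre of its underside
- stand_b_top (a point): centre of the top surface of the other stand, of the same make and size, on which the acorn finial stands; it does not move.
- black_tape: roll of black tape lying flat, loose, 60 mm in diameter, 19 mm high; origin at the centre of its underside. A bystander.
- disc_packet: flat packet of sanding discs, loose, 120x90x10 mm; origin at the centre of its underside. A bystander.
- flood_bulb: white flood bulb standing on its cap, loose, 64 mm in diameter, 85 mm high; origin at the centre of its underside. A bystander.
- screw_tin: low round tin with a white lid, loose, 68 mm in diameter, 44 mm high, standing on the wooden crate at the back left; origin at the centre of its underside. A bystander.
Mind the look-alikes: they are no part of the job. Leave any red look-alike of the ball_finial alone.

How it is judged:
By the outcome, as a careful person would: the job done as asked, in the order asked, and still so for the second after the job is handed in, with the robot touching nothing.
It also fails if it takes over 54 s, if anything falls off the work surface, if the arm or the gripper's body presses on something with over 40 N, if the wrist force passes 120 N, or if a joint passes its speed limit or range.

## Working session

There is one attempt and no reset: what is moved stays moved. The work goes in short steps, Python scripts to look and compute and a tool call to move; the robot and the scene stay as the last step left them, time stands still between calls to the robot, and variables do not carry over. Pictures are saved under pics/ and viewed, at most 10 in all, crops included, and the job is handed in when it is done.

Besides the shell and the picture viewer there is one more tool, called after "Call:" as name([rows], argument=value, ...), one row to a line, values as JSON. drive_tool: Moves the arm, as the interface text tells. Its arguments: {"type":"object","properties":{"targets":{"type":"array","items":{"type":"array","items":{"type":"number"}}}},"required":["targets"]}

```bash
mkdir -p pics
python3 - <<'E'
from bench import arm
import cv2,numpy as np
s=arm.read_state();print(s)
t=arm.get_image("top");d=arm.get_image("side")
cv2.imwrite("pics/top0.png",t);cv2.imwrite("pics/side0.png",d)
for n in("top","side","wrist"):print(n,arm.camera_params(n))
E
```

```text
{'clock': 0.0, 'joints': array([-8.50421541e-01,  3.85524766e-01,  6.60890790e-03, -5.07874297e-04,
       -1.19400647e+00, -2.58565457e-01]), 'joint_vel': array([ 0.00024338, -0.00074581, -0.0005872 , -0.00017626,  0.00101387,
        0.00193659]), 'joint_efforts': array([ 6.50306411e-04, -3.92289734e+01,  1.88401204e+01,  4.18607041e+00,
       -4.63710501e-03, -7.36900802e-06]), 'position': array([ 278.21112291, -558.9967049 ,  230.2328438 ]), 'ee_rot': array([-2.28766937e-01,  9.73480612e-01,  1.04915562e-03, -2.91468713e-04]), 'contact_force': array([-0.32762465, -0.00727411,  0.67156308]), 'wrist_torque': array([-0.05912297, -0.00635237,  0.03963592]), 'grasp_force': 0.0, 'gripper_width': 85.21685919271884}
top {'fov_y': 46.69457199736096, 'cx': 259.02979722062105, 'cy': 189.98236727302412, 'rvec': array([ 2.13360717, -2.16523423,  0.21584259]), 'tvec': array([105.72487915, 476.15478293, 878.78913672])}
side {'fov_y': 46.91494985370604, 'cx': 250.1946871305149, 'cy': 192.1047216131928, 'rvec': array([ 0.04172421, -2.77535872,  1.4529046 ]), 'tvec': array([480.94145394,   7.03451819, 976.28806097])}
wrist {'fov_y': 63.1558095757365, 'cx': 256.752330590988, 'cy': 195.2747768747773, 'tool_from_camera': array([[-5.73239974e-05, -9.47567907e-01, -3.19554467e-01,
         8.26094360e+01],
       [ 9.99999972e-01,  1.92630230e-05, -2.36507469e-04,
         5.04433913e-02],
       [ 2.30262472e-04, -3.19554472e-01,  9.47567880e-01,
        -1.42885984e+02],
       [ 0.00000000e+00,  0.00000000e+00,  0.00000000e+00,
         1.00000000e+00]])}
```

View pics/top0.png

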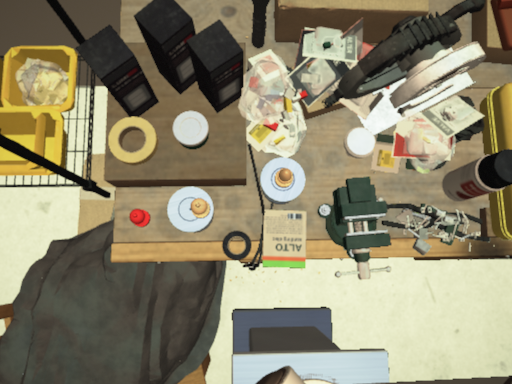

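View pics/side0.png

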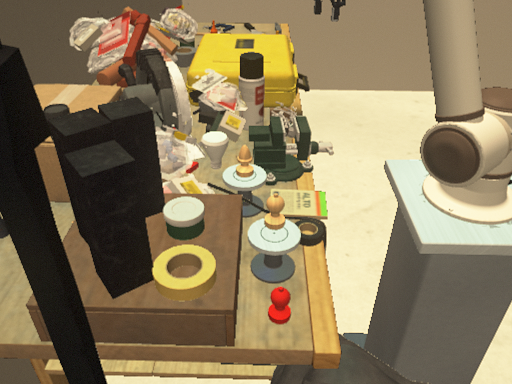

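The top view shows two stands, at (191,209) and (283,180), and a red look-alike at (140,217). In the side view the finial at (275,205) has a ball and the one at (244,160) is pointed. That makes the left stand, next to the red look-alike, stand A. I'll confirm it in an enlarged crop and measure.

```bash
cat > h.py <<'E'
import cv2,numpy as np
from bench import arm
from scipy.spatial.transform import Rotation as R
def cam(name,st=None):
    p=arm.camera_params(name);f=192/np.tan(np.radians(p["fov_y"]/2))
    if name=="wrist":
        T=p["tool_from_camera"];Rt=R.from_quat(st["ee_rot"]).as_matrix()
        return f,p["cx"],p["cy"],Rt@T[:3,:3],Rt@T[:3,3]+st["position"]
    M=cv2.Rodrigues(p["rvec"])[0];return f,p["cx"],p["cy"],M.T,-M.T@p["tvec"]
def onplane(c,uv,z):
    f,cx,cy,A,o=c;d=A@np.array([(uv[0]-cx)/f,(uv[1]-cy)/f,1]);return o+d*(z-o[2])/d[2]
def proj(c,P):
    f,cx,cy,A,o=c;q=A.T@(np.asarray(P,float)-o);return np.array([cx+f*q[0]/q[2],cy+f*q[1]/q[2]])
E
python3 - <<'E'
from h import *
out=[]
for n,box in(("top",(160,175,225,240)),("side",(240,185,310,290))):
    im=cv2.imread(f"pics/{n}0.png");c=cam(n);x0,y0,x1,y1=box
    cr=im[y0:y1,x0:x1].astype(int);hsv=cv2.cvtColor(cr.astype(np.uint8),cv2.COLOR_BGR2HSV)
    disc=((cr[...,0]-cr[...,2]>5)&(cr[...,0]>140)).astype(np.uint8)
    wood=((cr[...,2]-cr[...,0]>50)).astype(np.uint8)
    k,_=cv2.findContours(disc,0,2);k=max(k,key=cv2.contourArea);h=cv2.convexHull(k)
    P=np.array([onplane(c,p[0]+[x0,y0],80)[:2] for p in h]);print(n,"circ",cv2.minEnclosingCircle(P.astype(np.float32)),cv2.fitEllipse(P.astype(np.float32)))
    N,l,s,ce=cv2.connectedComponentsWithStats(wood)
    for i in range(1,N):
        if s[i,4]>30:print("wood",s[i]+[x0,y0,0,0,0],ce[i]+[x0,y0],onplane(c,ce[i]+[x0,y0],125),onplane(c,ce[i]+[x0,y0],90), cam(n)[4])
    out.append(cv2.resize(im[y0:y1,x0:x1],(400,int(400*(y1-y0)/(x1-x0))),interpolation=cv2.INTER_CUBIC)[:600])
H=max(o.shape[0] for o in out);cv2.imwrite("pics/crop.png",np.hstack([cv2.copyMakeBorder(o,0,H-o.shape[0],0,0,0) for o in out]))
E
```

```text
top circ ((434.91473388671875, 234.93006896972656), 44.407318115234375) ((435.0172424316406, 234.82351684570312), (87.39457702636719, 88.18073272705078), 137.62716674804688)
wood [160 189  16  18 153] [164.5751634  196.44444444] [453.04882161 276.41096672 125.        ] [458.50552637 282.66475664  90.        ] [325.69779728 130.4572113  941.84570661]
wood [160 196  65  44 705] [203.3106383  227.88368794] [393.96613383 204.96972517 125.        ] [396.8912784  208.16241868  90.        ] [325.69779728 130.4572113  941.84570661]
wood [191 198  19  20 281] [199.79003559 207.74733096] [431.16694951 211.55857906 125.        ] [435.68606529 215.03359013  90.        ] [325.69779728 130.4572113  941.84570661]Traceback (most recent call last):
  File "<stdin>", line 8, in <module>
ValueError: max() iterable argument is empty
```

Run:
```python
from h import *
out=[]
for n,box in(("top",(160,175,225,240)),("side",(235,185,315,285))):
    im=cv2.imread(f"pics/{n}0.png");x0,y0,x1,y1=box
    out.append(cv2.resize(im[y0:y1,x0:x1],None,fx=5,fy=5,interpolation=cv2.INTER_CUBIC))
H=max(o.shape[0] for o in out);cv2.imwrite("pics/crop.png",np.hstack([cv2.copyMakeBorder(o,0,H-o.shape[0],0,0,0) for o in out]))
im=cv2.imread("pics/side0.png").astype(int);c=cam("side")
print("ctr proj side",proj(c,[435,235,80]))
for y in range(192,260,3):
    r=im[y,240:312]; m=np.where(r[:,2]-r[:,0]>35)[0]+240
    if len(m):print(y,m[0],m[-1],len(m))
for P in([433,213,80],[433,213,125],[433,213,147]):print(P,proj(c,P),proj(cam("top"),P))
```

```text
ctr proj side [273.90730913 231.5966819 ]
192 251 311 58
195 240 311 61
198 240 311 54
201 240 311 54
204 240 311 52
207 240 311 51
210 240 311 44
213 240 311 54
216 240 311 61
219 240 299 54
222 242 310 42
225 242 311 41
228 242 311 33
231 242 311 18
234 242 311 13
237 241 247 7
240 241 248 8
243 241 249 9
246 241 311 26
249 241 311 33
252 240 311 44
255 240 311 40
258 240 311 34
[433, 213, 80] [274.8567412  223.43494792] [201.34411061 209.75850711]
[433, 213, 125] [275.83903121 202.37441777] [199.00968073 206.77060906]
[433, 213, 147] [276.34450922 191.53684956] [197.77400072 205.18902979]
```

View pics/crop.png

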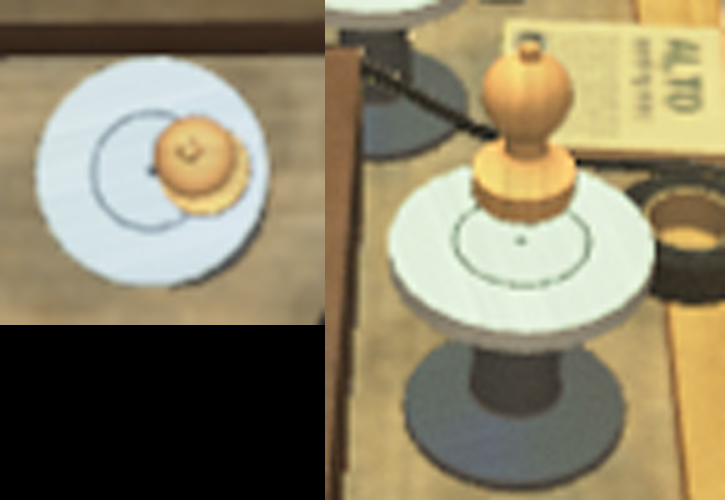

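The crop confirms it: the ball finial is on the left stand. In the side view the ball is at (276,203) and the centre dot at (274,233). Stand A's centre is about (435,235) and the finial about (433.5,213), so it is 22 mm off, towards -y. I'll go behind it with tool x = -y and push with both fingertips, gap about 20 mm, as a cradle.

Call:
drive_tool([
  [0.5,-455,566,0,-63.5],
  [0.5,-455,566,0,-63.5],
  [0.5,-455,566,0,-63.5],
  [0.5,-455,566,0,-63.5],
  [0.5,-455,566,0,-63.5],
  [0.5,-455,566,0,-63.5],
  [0.5,-455,566,0,-63.5],
  [0.5,-455,566,0,-63.5],
  [0.5,-455,566,0,-63.5],
  [0.5,-455,566,0,-63.5],
  [0.5,-455,566,0,-63.5],
  [0.5,-455,566,0,-63.5],
])

```text
clock: 1.3
position: [406.3, 28.7, 231.4]
ee_rot: [-0.707, 0.707, -0.0, 0.0]
contact_force: [0.8, -1.3, 0.4]
gripper_width: 21.3
grasp_force: 0.0
```

Call:
drive_tool([
  [0.5,-121,-28,0,0],
  [0.5,-121,-28,0,0],
  [0.5,-121,-28,30,0],
  [0.5,-121,-28,30,0],
  [0.5,-121,-28,30,0],
  [0.5,-121,-28,30,0],
  [0.5,-121,-28,30,0],
])

```text
clock: 2.0
position: [435.0, 146.9, 202.3]
ee_rot: [-0.706, 0.708, -0.0, 0.001]
contact_force: [-0.6, 0.5, -0.2]
gripper_width: 21.3
grasp_force: 0.0
```

Run:
```python
from h import *
s=arm.read_state();im=arm.get_image("wrist");cv2.imwrite("pics/w1.png",im)
print(s["clock"],s["position"],s["ee_rot"],s["gripper_width"])
c=cam("wrist",s)
for P in([435,235,80],[433.5,213,80],[433.5,213,125],s["position"]):print(P,proj(c,P))
```

```text
2.0 [435.00678698 146.86914761 202.27847077] [-7.06393478e-01  7.07818774e-01 -1.98174766e-04  8.93367772e-04] 21.33722288510209
[435, 235, 80] [256.81907713 273.70336052]
[433.5, 213, 80] [258.34163996 253.75243324]
[433.5, 213, 125] [258.48624233 281.05583299]
[435.00678698 146.86914761 202.27847077] [255.99555085 257.85402751]
```

View pics/w1.png

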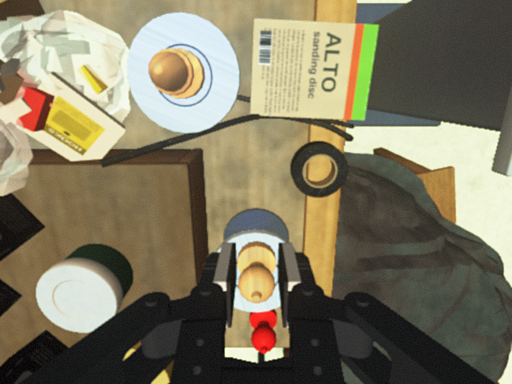

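The wrist view shows the ball at (256,282), within 3 px of prediction, with the stand below it. The acorn, tape and packet are clear. Finial x is about 435, in line with the fingers. I'll descend outside the disc edge (y < 190), then approach.

Call:
drive_tool([
  [0.5,0,0,40,0],
  [0.5,0,0,80,0],
  [0.5,0,0,115,0],
  [0.5,0,0,115,0],
  [0.5,0,0,115,0],
  [0.5,-12,0,115,0],
  [0.5,-22,0,115,0],
  [0.5,-28,0,115,0],
  [0.5,-30,0,115,0],
  [0.5,-30,0,115,0],
  [0.5,-30,0,115,0],
])

```text
clock: 3.15
position: [434.6, 177.6, 86.4]
ee_rot: [-0.707, 0.707, 0.0, -0.0]
contact_force: [-1.3, -0.4, 0.5]
gripper_width: 21.2
grasp_force: 0.0
```

Run:
```python
from h import *
s=arm.read_state();print(s["clock"],s["position"],s["contact_force"])
o=[]
for n,b in(("top",(160,175,225,240)),("side",(235,175,315,285))):
    im=arm.get_image(n)[b[1]:b[3],b[0]:b[2]];o.append(cv2.resize(im,None,fx=5,fy=5,interpolation=cv2.INTER_CUBIC))
H=max(i.shape[0] for i in o);cv2.imwrite("pics/c2.png",np.hstack([cv2.copyMakeBorder(i,0,H-i.shape[0],0,0,0) for i in o]))
```

```text
3.15 [434.62698542 177.60183651  86.37743056] [-1.33772307 -0.4448524   0.49391352]
```

View pics/c2.png

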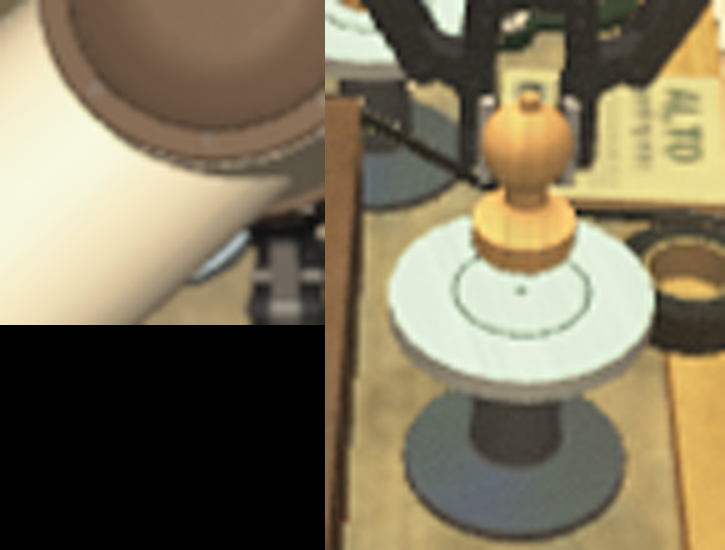

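Run:
```python
from h import *
c=cam("side")
for z in(86,91,96):
  for y in (178,189):print(y,z,proj(c,[410,y,z]),proj(c,[424,y,z]),proj(c,[445,y,z]))
```

```text
178 86 [287.52598487 208.76120971] [279.67005826 208.6016698 ] [267.89662103 208.36257221]
189 86 [287.78612619 212.5068795 ] [279.83915074 212.34414733] [267.92938376 212.1002681 ]
178 91 [287.67441375 206.50982596] [279.78998212 206.35051038] [267.97386327 206.11174975]
189 91 [287.93723395 210.24305287] [279.96108768 210.08054043] [268.00764306 209.83699129]
178 96 [287.82392207 204.24206922] [279.91077781 204.08298545] [268.05166673 203.84457301]
189 96 [288.08945344 207.96257068] [280.08392143 207.8002856 ] [268.08647761 207.55707801]
```

The fingertips are low and centred on the finial, symmetric about crop x 527, with the finial undisturbed. The tips sit at z of about 88–91, so I'll go 3 mm lower, then creep into contact.

Call:
drive_tool([
  [0.5,0,0,3,0],
  [0.5,-2,0,3,0],
  [0.5,-4,0,3,0],
  [0.5,-6,0,3,0],
  [0.5,-7,0,3,0],
  [0.5,-8,0,3,0],
  [0.5,-9,0,3,0],
  [0.5,-10,0,3,0],
  [0.5,-11,0,3,0],
  [0.5,-12,0,3,0],
  [0.5,-13,0,3,0],
  [0.5,-13,0,3,0],
])

```text
clock: 4.45
position: [434.8, 190.7, 83.3]
ee_rot: [-0.707, 0.707, -0.0, 0.0]
contact_force: [0.3, -0.4, 0.2]
gripper_width: 21.6
grasp_force: 0.1
```

```bash
cat > m.py <<'E'
from h import *
import sys
s=arm.read_state();print(s["clock"],s["position"].round(1),s["contact_force"].round(1))
im=arm.get_image("side");cv2.imwrite(f"pics/s{sys.argv[1]}.png",im)
# ball+foot: brightness-insensitive wood mask between known columns; compare foot bottom row on the axis with ring dot
g=im.astype(int)
for x in(270,272,274,276,278,280):
    col=g[195:245,x];m=col[:,2]-col[:,0]>25
    r=np.where(m)[0]
    print(x,r.min()+195 if len(r) else None,r.max()+195 if len(r) else None)
for y in range(210,236,3):
    r=np.where(g[y,245:305,2]-g[y,245:305,0]>25)[0]+245
    print(y,r.min() if len(r) else None,r.max() if len(r) else None,len(r))
E
python3 m.py 3
python3 - <<'E'
import cv2,numpy as np
g=cv2.imread("pics/side0.png").astype(int)
for x in(270,272,274,276,278,280):
    r=np.where(g[195:245,x,2]-g[195:245,x,0]>25)[0]; print("before",x,r.max()+195)
E
```

```text
4.45 [434.8 190.7  83.3] [ 0.3 -0.4  0.2]
270 195 229
272 195 230
274 195 230
276 195 230
278 195 230
280 195 229
210 266 304 32
213 258 304 38
216 251 304 54
219 245 301 53
222 245 304 36
225 245 304 33
228 245 304 27
231 245 304 8
234 245 304 4
before 270 229
before 272 229
before 274 229
before 276 229
before 278 229
before 280 228
```

Contact has just been made: the foot's bottom edge moved about 0.5–1 px. I'll carry on gently.

Call:
drive_tool([
  [0.5,-1,0,0,0],
  [0.5,-2,0,0,0],
  [0.5,-3,0,0,0],
  [0.5,-4,0,0,0],
  [0.5,-5,0,0,0],
  [0.5,-6,0,0,0],
  [0.5,-7,0,0,0],
  [0.5,-8,0,0,0],
  [0.5,-9,0,0,0],
  [0.5,-10,0,0,0],
  [0.5,-10,0,0,0],
  [0.5,-10,0,0,0],
])

```text
clock: 5.7
position: [434.8, 200.8, 83.3]
ee_rot: [-0.707, 0.707, 0.0, 0.0]
contact_force: [0.4, -0.1, 0.3]
gripper_width: 21.6
grasp_force: 0.1
```

```bash
python3 m.py 4
python3 - <<'E'
import cv2
im=cv2.imread("pics/s4.png")[175:285,235:315];cv2.imwrite("pics/c4.png",cv2.resize(im,None,fx=5,fy=5,interpolation=cv2.INTER_CUBIC))
E
```

```text
5.7 [434.8 200.8  83.3] [ 0.4 -0.1  0.3]
270 195 233
272 195 233
274 195 234
276 196 234
278 195 234
280 195 233
210 266 304 36
213 258 304 38
216 251 304 43
219 245 300 51
222 245 304 37
225 245 304 33
228 245 304 33
231 245 304 25
234 245 304 10
```

View pics/c4.png

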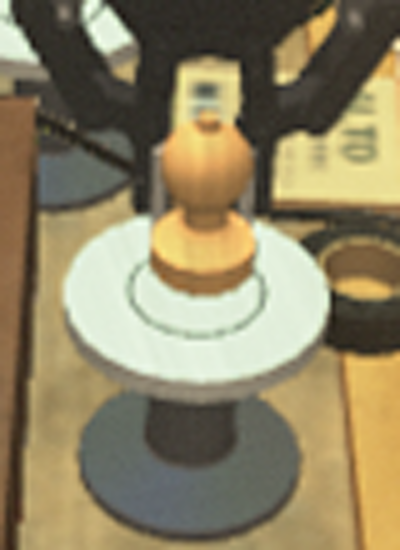

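The foot is centred at crop x≈205 and the ring at ≈198, so about 2.5 mm towards -x, with roughly 10 mm left in y. I'll work out the remainder relative to the ring in the same picture.

Run:
```python
from h import *
c=cam("side");k=np.array([235,175])
d=proj(c,[435,235,80]);off=np.array([ (196/5+235),(290/5+175)])-d
a=np.radians(np.arange(0,360,5))
def circ(x,y,r,z):
    p=np.array([proj(c,[x+r*np.cos(t),y+r*np.sin(t),z]) for t in a]);return p
def crop(p):return ((p+off-k)*5).round(0)
rg=crop(circ(435,235,22,80));print("off",off,"ring L/R/bottom",rg[:,0].min(),rg[:,0].max(),rg[:,1].max())
for x,y in((435,235),(435,225),(433,225)):
    f=crop(circ(x,y,18,84));print(x,y,"foot L/R/bottom",f[:,0].min(),f[:,0].max(),f[:,1].max())
```

```text
off [0.29269087 1.4033181 ] ring L/R/bottom 131.0 261.0 333.0
435 235 foot L/R/bottom 143.0 250.0 316.0
435 225 foot L/R/bottom 143.0 249.0 296.0
433 225 foot L/R/bottom 149.0 255.0 296.0
```

Call:
drive_tool([
  [0.5,-1,-0.3,0,0],
  [0.5,-2,-0.6,0,0],
  [0.5,-3,-0.9,0,0],
  [0.5,-4,-1.2,0,0],
  [0.5,-5,-1.5,0,0],
  [0.5,-6,-1.8,0,0],
  [0.5,-7,-2,0,0],
  [0.5,-8,-2,0,0],
  [0.5,-9,-2,0,0],
  [0.5,-10,-2,0,0],
  [0.5,-10,-2,0,0],
  [0.5,-10,-2,0,0],
])

```text
clock: 6.95
position: [436.9, 210.8, 83.3]
ee_rot: [-0.707, 0.707, 0.0, 0.0]
contact_force: [0.0, -0.7, -0.2]
gripper_width: 21.2
grasp_force: 0.1
```

Call:
drive_tool([
  [0.5,2,0,0,0],
  [0.5,8,0,0,0],
  [0.5,20,0,0,0],
  [0.5,45,0,0,0],
  [0.5,60,0,0,0],
  [0.5,60,0,-50,0],
  [0.5,60,0,-100,0],
  [0.5,60,0,-140,0],
  [0.5,100,0,-140,0],
  [0.5,150,0,-140,0],
  [0.5,200,0,-140,0],
  [0.5,200,0,-140,0],
])

```text
clock: 8.15
position: [435.3, 5.7, 223.3]
ee_rot: [-0.704, 0.71, 0.0, -0.0]
contact_force: [-0.7, 0.8, 0.3]
gripper_width: 21.5
grasp_force: 0.0
```

Run:
```python
from h import *
s=arm.read_state();print(s["clock"],s["position"],s["contact_force"])
o=[]
for n,b in(("top",(160,175,225,240)),("side",(235,185,315,285))):
    im=arm.get_image(n);cv2.imwrite(f"pics/{n}5.png",im);o.append(cv2.resize(im[b[1]:b[3],b[0]:b[2]],None,fx=5,fy=5,interpolation=cv2.INTER_CUBIC))
H=max(i.shape[0] for i in o);cv2.imwrite("pics/c5.png",np.hstack([cv2.copyMakeBorder(i,0,H-i.shape[0],0,0,0) for i in o]))
```

```text
8.15 [435.26712158   5.73959986 223.29959203] [-0.67126681  0.83518327  0.29997839]
```

View pics/c5.png

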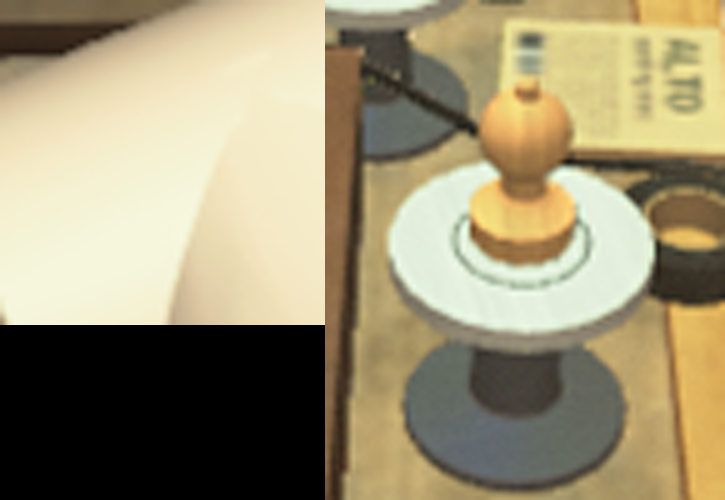

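The finial stands upright, centred in x (foot at 523, ring at 522.5), and maybe 2 mm short in y. I'll move the arm clear of the top camera and measure both ways.

Call:
drive_tool([
  [0.5,50,15,0,0],
  [0.5,100,30,0,0],
  [0.5,150,40,0,0],
  [0.5,200,40,0,0],
  [0.5,250,40,0,0],
  [0.5,250,40,0,0],
  [0.5,250,40,0,0],
])

```text
clock: 8.95
position: [396.6, -239.8, 222.8]
ee_rot: [-0.706, 0.708, 0.0, -0.0]
contact_force: [0.6, 0.4, 0.0]
gripper_width: 21.4
grasp_force: 0.0
```

Run:
```python
from h import *
print(arm.read_state()["position"])
b=(160,175,225,240);im=arm.get_image("top");c=cam("top");cv2.imwrite("pics/top6.png",im)
cv2.imwrite("pics/c6.png",cv2.resize(im[b[1]:b[3],b[0]:b[2]],None,fx=9,fy=9,interpolation=cv2.INTER_CUBIC))
cr=im[b[1]:b[3],b[0]:b[2]].astype(int)
w=((cr[...,2]-cr[...,0]>40)).astype(np.uint8)
N,l,s,ce=cv2.connectedComponentsWithStats(w)
i=l[33,30];print(s[i],ce[i]+[160,175],onplane(c,ce[i]+[160,175],105))
P=lambda x,y,z:((proj(c,[x,y,z])-[160,175]+.5)*9).round(1)
print("disc ctr z80",P(435,235,80),"foot edges -y,+y,-x if centred z95",P(435,217,95),P(435,253,95),P(417,235,95))
```

```text
[ 396.64856131 -239.77982801  222.80302134]
[ 19  23  20  20 298] [188.44295302 207.24496644] [434.9878026  234.87560627 105.        ]
disc ctr z80 [274.3 309.5] foot edges -y,+y,-x if centred z95 [351.  299.6] [180.4 301.8] [265.  385.2]
```

View pics/c6.png

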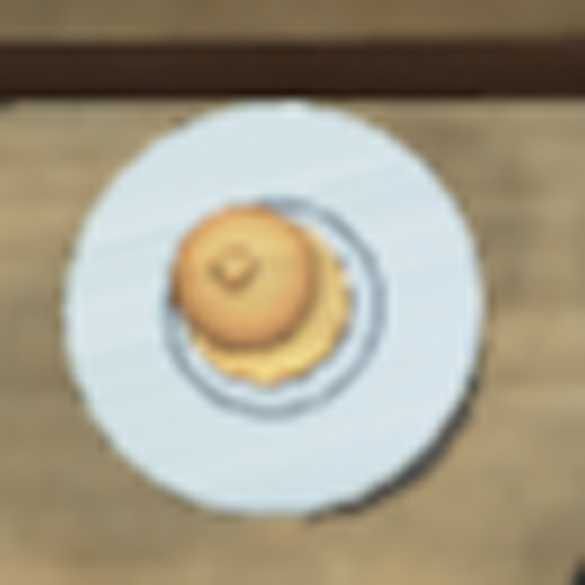

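In the top view the foot edge is at 353 right and 386 bottom, against 351 and 385 if exactly centred. That is within about 1 mm, and the side view allows 2 mm at worst, so the foot is inside the ring (4 mm margin). The finial is upright and the arm is clear.

```bash
python3 -c "
from bench import arm
print(arm.job_done())"
```

```text
the job is handed in; nothing more can be done
None
```

The ball finial now stands upright on its own about 1 mm off the middle of its stand (2 mm at most), with its foot inside the engraved ring; I saw nothing else disturbed, and the job was handed in at about 9 s.

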